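Seat the large egg in its egg cup

ROBOT

A 6-joint arm with a two-finger parallel gripper is mounted at the origin on a cart in front of the work surface, level with it; the furniture and walls round the work are solid. World frame = base frame: x ahead of the robot, y to its left, z up, the work surface at z = 0. Lengths are in m, angles in rad, forces in N, time in s.
With the tool pointing down it reaches from about 0.35 to 0.725 m from the base axis. Payload 4.3 kg.
Tool frame: the origin (TCP) lies midway between the tips of the shut fingers; the grasp point (between the pads) lies 19 mm behind it; z points along the fingers, y is the line along which they close (so a half turn about z gives the same grasp; the last joint's range is limited). The gripper opens to 85 mm and grips with 20 to 120 N. Pads are 22 mm wide; open, the fingers measure 114 mm over their backs; the gripper's body (76 mm by 85 mm) begins 54 mm behind the grasp point. The pads swing forward as they close: fully open they stand 13 mm farther back than shut.
Start: joints at [-1.374, 0.377, 0.081, 1.274, 0, 1.46], TCP at [0.174, -0.548, 0.231] pointing down, gripper open.
Joint ranges: [-2.72, 2.72], [-0.84, 1.66], [-1.02, 1.22], [-1.77, 2.12], [-1.37, 1.28], [-3.14, 3.14]. Speed limits (rad/s): [2.57, 2.57, 3.14, 3.14, 3.14, 3.14].

INTERFACE

Orientations are given as [roll, pitch, yaw] about the fixed x, y, z axes, in that order (R = Rz(yaw) Ry(pitch) Rx(roll)).
In Python, from rig import status, read_camera, camera_model, close_job, trace, pinpoint gives the robot as it stands.
- The arm moves only by the tool step_arm, never from a script. Its argument "steps" is a list of rows, each a list of 7 numbers: the shift along the tool's x, y, z in mm, then the turn, a rotation vector about the tool's x, y, z in degrees, then the finger opening in mm, from 0 to 85.4. In form: [[dx, dy, dz, rx, ry, rz, jaw], ...]. A call has 1 to 5 rows; each row is the pose to reach, as a shift and turn from the pose commanded when the call began, along the tool's axes at that moment; what a row does not reach only later rows make up. A row lasts 1/12 s, in which the tool goes at most 41.7 mm and 7.16 degrees, less where a joint would pass 70% of its speed; a pose out of reach is approached as far as the arm can. A call with a gripper value outside its range is refused whole. The fingers move at their own pace and stop on an object; "squeeze" is the grip in N (left out, the last holds). Time passes only in rows, so rows that repeat a pose let the fingers close. It gives the time, the measured TCP pose, the force, the opening and the grip force at its end, in the units of the state.
- status.get_obs(): the state, without advancing time (a new reading comes with each control period).
- read_camera(name): name is "side" or "top"; returns the picture (384x512x3 uint8, blue, green, red); there is no depth.
- camera_model(name): a dict with "K" (3x3 intrinsics, pixels), "rvec" (rotation vector, rad) and "tvec" (3), from world to camera coordinates, as OpenCV has them. Camera axes: x right, y down, z forward; pixel columns grow to the right and rows downward; lengths in m; the calibration is good to about 2 mm. A picture is of the moment at which its call begins. camera_model takes no time and is no camera call.
- close_job(): hands the job in; it is judged then, once.
Trained networks look in the newest picture that a camera, given by its name, has taken for a name from the list of things; names that differ only in an ending like _2 or _b are one class to them, and where a whole thing is asked for, a point or a joint stands for the part that bears it (a point fixed in the world has none). Each returns a list of dicts, best first, with "conf" (0 to 1); they miss things now and then, are a little off and sometimes report something else, mostly with a low value. They report only what shows in the picture. A call takes as long as a camera call. They do not tell look-alikes from the thing itself.
- trace(name, camera): "mask" (384x512 bool, what is visible of it) and "extent" ([centre column, centre row, width, height] in pixels, round what is visible of it).
- pinpoint(name, camera): "uv" ([column, row] in pixels: a listed point, or the origin of a listed thing).
The state is a dict: "time_s": time; "joints": joint angles; "qd": joint speeds; "joint_efforts": joint torques, N m; "position": TCP position; "tool_rot": TCP orientation; "force": force on the tool from outside, world axes, zero at the start; "ft_torque": the same for the moment, N m; "finger_gap": opening from 0.0 (shut) to 1.0 (fully open); "finger_force": force on a finger pad.
Only numpy, scipy, OpenCV 4.12 (cv2) and the standard library are available. Lean on these libraries where they do the work, as an engineer would, in place of code of your own. Each camera call takes 0.05 s, during which the arm holds its last target. There are 200 camera calls.

TASK

Two eggs stand in the wooden egg stand and two empty white egg cups wait beside it. Take the larger egg and seat it in the larger egg cup, upright with its pointed end down, setting it down rather than dropping it. Leave the small egg in the stand, and leave both cups standing on the worktop.

Things in the scene. Friction and masses are not known exactly. Their poses are not given: they have to be found in the camera images.
- large_egg_mid (a point): The larger of two light-brown eggs, rigid, about 70 g, 48 mm in diameter, 68 mm tall, standing pointed end down in a hole of a low wooden stand. This point lies on its axis at its widest level, 44 mm above the pointed foot, 24 mm below the blunt top, about 27 mm above the stand's top face; z points to the blunt end. Which egg is in which hole changes.
- large_cup_mouth (a point): The larger of two loose, footed white ceramic egg cups: 52 mm tall, 40 mm wide at the rim, 4 mm wall, mouth 32 mm wide inside, tapering downward. This point is the centre of the mouth in the plane of the rim, 52 mm above its foot; z points up. With the large egg seated, the egg's widest level stands about 23 mm above this point.
- small_egg_mid (a point): The smaller egg, same colour, 36 mm in diameter, 51 mm tall, in the stand's other hole; it stays there. This point lies on its axis at its widest level, 33 mm above its foot. The stand is a fixed wooden block 70 x 160 x 26 mm with two 30 mm holes 90 mm apart along its length.
- small_cup_mouth (a point): The smaller egg cup, same white ceramic, loose: 40 mm tall, 29 mm wide at the rim; it stays empty. This point is the centre of its mouth in the plane of the rim, 40 mm above its foot; z points up.
Mind the look-alikes: they are no part of the job. Leave any orange look-alike of the part that bears large_egg_mid alone.

How it is judged:
By the outcome, as a careful person would: the job done as asked, in the order asked, and still so for the second after the job is handed in, with the robot touching nothing.
It also fails if it takes over 45 s, if anything falls off the work surface, if the arm or the gripper's body presses on something with over 40 N, if the wrist force passes 120 N, or if a joint passes its speed limit or range.

## Working session

There is one attempt and no reset: what is moved stays moved. The work goes in short steps, Python scripts to look and compute and a tool call to move; the robot and the scene stay as the last step left them, time stands still between calls to the robot, and variables do not carry over. Pictures are saved under pics/ and viewed, at most 10 in all, crops included, and the job is handed in when it is done.

Besides the shell and the picture viewer there is one more tool, called as name([rows], argument=value, ...), one row to a line, values as JSON. step_arm: Moves the arm, as the interface text tells. Its arguments: {"type":"object","properties":{"steps":{"type":"array","items":{"type":"array","items":{"type":"number"}}},"squeeze":{"type":"number"}},"required":["steps"]}

```bash
mkdir -p pics; cat > h.py <<'E'
import numpy as np,cv2
from rig import *
def P(n):
    m=camera_model(n);R=cv2.Rodrigues(np.array(m["rvec"],float))[0];return np.array(m["K"],float),R,np.array(m["tvec"],float).ravel()
def ray(n,uv):
    K,R,t=P(n);d=R.T@np.linalg.inv(K)@np.array([uv[0],uv[1],1.]);return -R.T@t,d/np.linalg.norm(d)
def atz(n,uv,z):
    c,d=ray(n,uv);return c+d*(z-c[2])/d[2]
def proj(n,p):
    K,R,t=P(n);q=K@(R@np.array(p)+t);return q[:2]/q[2]
def tri(uvs):
    A=np.zeros((3,3));b=np.zeros(3);rs=[ray(n,u) for n,u in uvs.items()]
    for c,d in rs:
        M=np.eye(3)-np.outer(d,d);A+=M;b+=M@c
    p=np.linalg.solve(A,b);return p,[round(1e3*np.linalg.norm((np.eye(3)-np.outer(d,d))@(p-c)),1) for c,d in rs]
E
python3 - <<'E'
from h import *
np.set_printoptions(precision=4,suppress=True)
ims=[read_camera(n) for n in("top","side")]
cv2.imwrite("pics/a.png",ims[0]);cv2.imwrite("pics/b.png",ims[1])
for n in("large_egg_mid","large_cup_mouth","small_egg_mid","small_cup_mouth"):
    for c in("top","side"):
        print(n,c,[(np.round(r["uv"],1),round(r["conf"],2)) for r in pinpoint(n,c)])
for c in("top","side"): print(c,ray(c,(256,192)),P(c)[0][0,0])
s=status.get_obs();print(s)
E
```

```text
large_egg_mid top [(array([198.4, 183.5]), 0.7), (array([249.3, 219.5]), 0.57)]
large_egg_mid side [(array([230.7, 186.1]), 0.77)]
large_cup_mouth top [(array([273.5, 169.9]), 0.66)]
large_cup_mouth side [(array([280.1, 193.2]), 0.59), (array([259.5, 162.2]), 0.46)]
small_egg_mid top [(array([161.8, 199.9]), 0.71), (array([277.6, 169.9]), 0.65)]
small_egg_mid side [(array([243.3, 156.8]), 0.69)]
small_cup_mouth top [(array([339.8, 183.4]), 0.69)]
small_cup_mouth side [(array([283.6, 236.5]), 0.65)]
top (array([0.2952, 0.0527, 0.9238]), array([ 0.1714, -0.0175, -0.9851])) 422.38139071802334
side (array([ 0.3233, -0.7104,  0.4708]), array([ 0.1417,  0.8581, -0.4936])) 378.120022399818
{'time_s': 0.5, 'joints': array([-1.3743,  0.3774,  0.081 ,  1.2744,  0.    ,  1.4605]), 'qd': array([-0.0011, -0.0015, -0.0002,  0.    ,  0.0007,  0.0005]), 'joint_efforts': array([ -0.0009, -46.3072,  26.9881,   0.0026,  -0.0001,   0.    ]), 'position': array([ 0.1737, -0.5482,  0.2313]), 'tool_rot': array([ 3.1416, -0.    ,  0.3068]), 'force': array([-0.6099, -0.1593, -0.362 ]), 'ft_torque': array([-0.008 , -0.0106,  0.023 ]), 'finger_force': 0.0, 'finger_gap': 0.9982288390451326}
```

View pics/a.png

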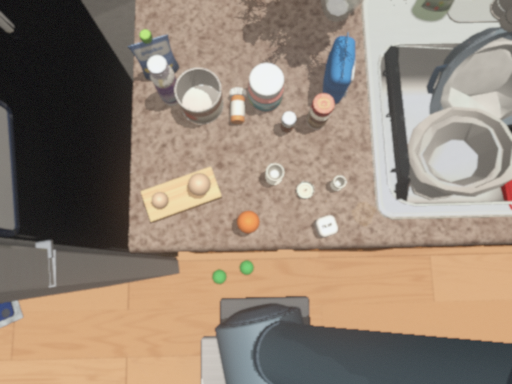

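View pics/b.png

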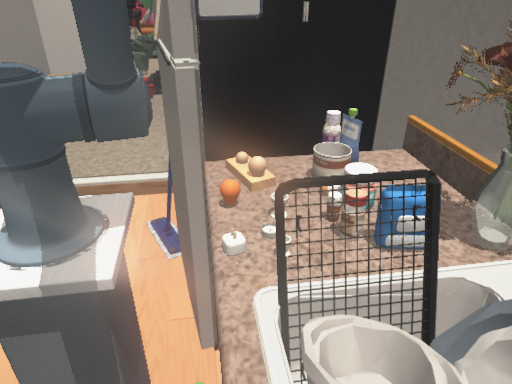

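Top view: large egg (199,184) and small egg (160,200) in the stand. The orange look-alike is at (248,221), the large cup at (274,174), the small cup at (339,184) and a lid-like disc at (305,190). Side view: large egg (257,166), small egg (242,157), orange (230,190), cup near (280,197). A tall grey panel ends near top (178,265). The side network reported the orange one as the large egg, so I'll use the light-brown egg in the stand.

```bash
python3 - <<'E'
from h import *
np.set_printoptions(precision=4,suppress=True)
a=cv2.imread("pics/a.png");b=cv2.imread("pics/b.png")
A=cv2.resize(a[150:250,130:360],None,fx=3.4,fy=3.4,interpolation=3)[:300];B=cv2.resize(b[140:260,205:365],None,fx=2.4,fy=2.4,interpolation=3)
o=np.zeros((A.shape[0]+B.shape[0],max(A.shape[1],B.shape[1]),3),np.uint8);o[:A.shape[0],:A.shape[1]]=A;o[A.shape[0]:,:B.shape[1]]=B
cv2.imwrite("pics/c.png",o);print(o.shape)
for n in("large_egg_mid","large_cup_mouth","small_egg_mid","small_cup_mouth"):
    for c in("top","side"):
        print(n,c,[(np.round(r["extent"],1),round(r["conf"],2)) for r in trace(n,c)])
print("egg",atz("top",(198.4,183.5),.053),atz("side",(257,165),.053),"cup",atz("top",(274,171),.052),tri({"top":(273.5,169.9),"side":(280.1,193.2)}))
print("scup",tri({"top":(339.8,183.4),"side":(283.6,236.5)}),"small egg",atz("top",(161.8,199.9),.045),tri({"top":(161.8,199.9),"side":(243.3,156.8)}))
print("orange",tri({"top":(249.3,219.5),"side":(230.7,186.1)}))
for z in(0,.2,.4,.6): print("panel",z,atz("top",(178,262),z),atz("top",(178,272),z),atz("top",(0,240),z))
print("panel side",proj("side",(.2,.25,.3)),proj("side",(.2,.25,0)), proj("side",(.2,.25,.6)))
E
```

```text
(588, 782, 3)
large_egg_mid top [(array([249.7, 221. ,  23.7,  23.2]), 0.82), (array([198.8, 184.4,  19.6,  22.7]), 0.8)]
large_egg_mid side [(array([229.9, 192.6,  19.8,  31.1]), 0.84), (array([257.5, 163.7,  22.2,  23.4]), 0.51)]
large_cup_mouth top [(array([276. , 173.1,  16.4,  25.4]), 0.84)]
large_cup_mouth side [(array([280.9, 203.8,  14.6,  20.7]), 0.56)]
small_egg_mid top [(array([160.6, 199.2,  10.8,  13.5]), 0.74)]
small_egg_mid side [(array([245.8, 156.4,  12.6,  12.8]), 0.61)]
small_cup_mouth top [(array([339.7, 185.4,  14. ,  10.5]), 0.48)]
small_cup_mouth side [(array([288.8, 245.1,   2.2,  21.4]), 0.45)]
egg [0.4677 0.1576 0.053 ] [0.4683 0.154  0.053 ] cup [ 0.4911 -0.002   0.052 ] (array([ 0.4937, -0.0009,  0.0548]), [np.float64(0.9), np.float64(0.9)])
scup (array([ 0.4669, -0.1424,  0.0419]), [np.float64(3.8), np.float64(3.8)]) small egg [0.4359 0.2355 0.045 ] (array([0.4402, 0.2363, 0.0406]), [np.float64(3.5), np.float64(3.5)])
orange (array([0.3898, 0.0526, 0.0526]), [np.float64(0.4), np.float64(0.4)])
panel 0 [0.3069 0.2083 0.    ] [0.2857 0.2081 0.    ] [0.3634 0.5939 0.    ]
panel 0.2 [0.3044 0.1746 0.2   ] [0.2878 0.1745 0.2   ] [0.3487 0.4767 0.2   ]
panel 0.4 [0.3019 0.1409 0.4   ] [0.2899 0.1408 0.4   ] [0.3339 0.3596 0.4   ]
panel 0.6 [0.2993 0.1072 0.6   ] [0.2919 0.1072 0.6   ] [0.3191 0.2424 0.6   ]
panel side [139.6381  61.2442] [155.2029 173.9356] [118.144  -94.3764]
```

View pics/c.png

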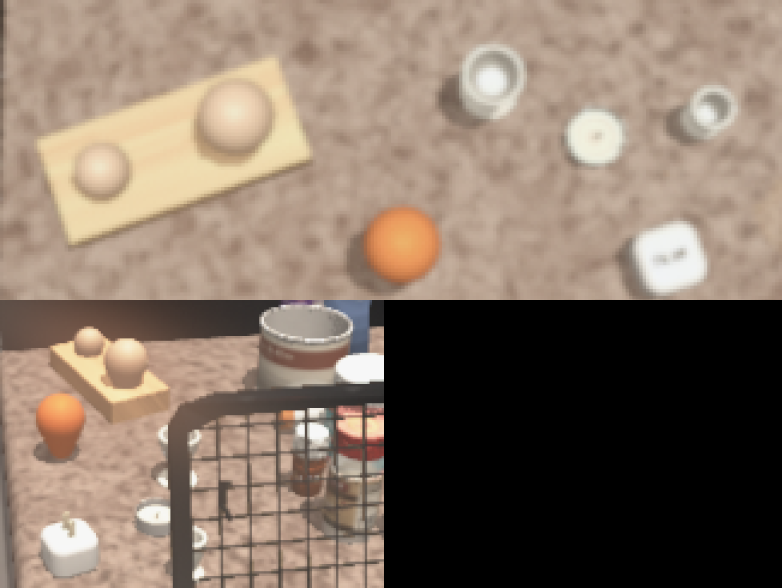

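Crop check: the light-brown large egg is at crop (235,117), i.e. top (199,184), and is clearly bigger than its neighbour. The large-cup rim is at crop (492,75), i.e. (274.7,172). Next I'll locate the tall panel.

```bash
python3 - <<'E'
from h import *
np.set_printoptions(precision=3,suppress=True)
for s in((215,345),(197,62),(200,150)): 
  for t in((178,262),(178,272),(60,245),(60,292)): print(s,t,*tri({"top":t,"side":s}))
for y in(-.45,-.3,.1,.2,.3,.4):
  for z in (0,.3,-.5): print(y,z,proj("side",(.295,y,z)),proj("top",(.295,y,z)))
b=cv2.imread("pics/b.png");cv2.imwrite("pics/d.png",cv2.resize(b[:,100:260],None,fx=1.5,fy=1.5))
print("eggcheck",proj("side",(.467,.157,.053)),proj("side",(.49,-.003,.052)), proj("top",(.174,-.548,.35)))
E
```

```text
(215, 345) (178, 262) [ 0.324  0.351 -0.849] [np.float64(6.7), np.float64(6.7)]
(215, 345) (178, 272) [ 0.304  0.35  -0.845] [np.float64(27.0), np.float64(27.0)]
(215, 345) (60, 245) [ 0.406  1.395 -2.125] [np.float64(68.8), np.float64(68.8)]
(215, 345) (60, 292) [ 0.245  1.337 -2.046] [np.float64(95.2), np.float64(95.2)]
(197, 62) (178, 262) [0.318 0.156 0.312] [np.float64(15.4), np.float64(15.4)]
(197, 62) (178, 272) [0.311 0.155 0.312] [np.float64(22.4), np.float64(22.4)]
(197, 62) (60, 245) [0.335 0.34  0.278] [np.float64(1.4), np.float64(1.4)]
(197, 62) (60, 292) [0.3   0.333 0.281] [np.float64(36.0), np.float64(36.0)]
(200, 150) (178, 262) [0.316 0.194 0.087] [np.float64(10.4), np.float64(10.4)]
(200, 150) (178, 272) [0.307 0.193 0.088] [np.float64(20.0), np.float64(20.0)]
(200, 150) (60, 245) [ 0.34   0.477 -0.032] [np.float64(11.9), np.float64(11.9)]
(200, 150) (60, 292) [ 0.288  0.467 -0.026] [np.float64(39.4), np.float64(39.4)]
-0.45 0 [195.365 432.318] [482.39  259.976]
-0.45 0.3 [168.348 221.394] [593.028 257.251]
-0.45 -0.5 [215.277 587.78 ] [401.209 261.975]
-0.3 0 [193.273 330.318] [413.431 261.706]
-0.3 0.3 [173.663 148.839] [491.392 259.802]
-0.3 -0.5 [210.629 490.931] [356.309 263.101]
0.1 0 [190.573 198.639] [228.355 266.351]
0.1 0.3 [179.178  73.545] [217.776 266.67 ]
0.1 -0.5 [203.313 338.487] [236.077 266.119]
0.2 0 [190.188 179.834] [181.815 267.519]
0.2 0.3 [179.868  64.129] [148.777 268.401]
0.2 -0.5 [202.118 313.588] [205.904 266.876]
0.3 0 [189.863 164.   ] [135.165 268.69 ]
0.3 0.3 [180.432  56.425] [ 79.538 270.139]
0.3 -0.5 [201.078 291.917] [175.686 267.634]
0.4 0 [189.586 150.484] [ 88.406 269.863]
0.4 0.3 [180.902  50.004] [ 10.057 271.883]
0.4 -0.5 [200.165 272.886] [145.422 268.394]
eggcheck [256.325 164.529] [278.238 194.982] [713.707 348.661]
```

View pics/d.png

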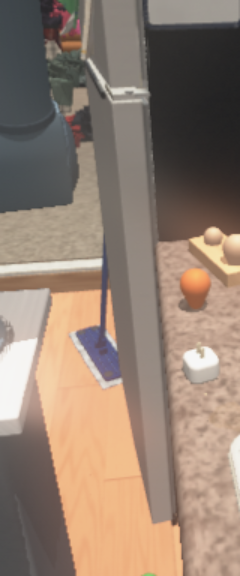

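Side view shows the open fridge door: its near edge is at y≈0.35 and x≈0.25–0.32, so the job at y≤0.2 clears it. Plan:
- Egg at (0.467, 0.157, 0.053).
- Cup mouth at (0.490, −0.003, 0.052).
- Yaw about 1.95, so the fingers close across the stand.

step_arm([
  [33,-21,-14,0,0,-6,85],
  [66,-41,-28,0,0,-12,85],
  [99,-62,-42,0,0,-18,85],
  [132,-82,-56,0,0,-24,85],
  [165,-103,-70,0,0,-30,85],
])

```text
time_s: 1.32
position: [0.3006, -0.3988, 0.3021]
tool_rot: [3.141, 0.0, 0.835]
force: [0.5, -0.8, -0.1]
finger_gap: 0.995
finger_force: 0.0
```

```bash
cat > go.py <<'E'
import sys,numpy as np
from rig import status
from scipy.spatial.transform import Rotation as Ro
np.set_printoptions(precision=4,suppress=True)
x,y,z,yaw=map(float,sys.argv[1:5]);s=status.get_obs();R=Ro.from_euler('xyz',s["tool_rot"]);T=Ro.from_euler('xyz',[np.pi,0,yaw])
print(s["position"],s["tool_rot"],s["time_s"],"mm",R.inv().apply(np.array([x,y,z])-s["position"])*1e3,"deg",np.degrees((R.inv()*T).as_rotvec()))
E
python3 go.py .41 -.22 .30 1.4
```

```text
[ 0.3006 -0.3988  0.3021] [3.1411 0.0001 0.8349] 1.3167 mm [205.9242 -38.9601   2.0169] deg [  0.0277   0.0136 -32.3791]
```

step_arm([
  [40,-8,0,0,0,-6.5,85],
  [80,-16,0,0,0,-13,85],
  [120,-24,0,0,0,-19.5,85],
  [160,-31,0,0,0,-26,85],
  [200,-39,0,0,0,-32,85],
])

```text
time_s: 1.73
position: [0.4067, -0.2245, 0.3016]
tool_rot: [3.141, 0.001, 1.394]
force: [0.5, -0.4, -0.1]
finger_gap: 0.997
finger_force: 0.0
```

```bash
python3 go.py .45 -.03 .25 1.95
```

```text
[ 0.4067 -0.2245  0.3016] [3.1407 0.0005 1.394 ] 1.7333 mm [199.0862   8.3319  51.5331] deg [  0.0443   0.0431 -31.854 ]
```

step_arm([
  [40,2,10,0,0,-6.4,85],
  [80,4,20,0,0,-12.8,85],
  [120,6,30,0,0,-19.2,85],
  [160,7,40,0,0,-25.6,85],
  [199,8,50,0,0,-32,85],
])

```text
time_s: 2.15
position: [0.45, -0.0299, 0.2511]
tool_rot: [3.141, 0.001, 1.953]
force: [1.2, -0.6, 0.1]
finger_gap: 0.992
finger_force: 0.0
```

```bash
python3 go.py .467 .157 .15 1.95
```

```text
[ 0.45   -0.0299  0.2511] [3.1408 0.0006 1.953 ] 2.15 mm [167.1494  85.4223 101.0883] deg [0.0445 0.0316 0.17  ]
```

step_arm([
  [31,16,18,0,0,0,85],
  [62,32,36,0,0,0,85],
  [93,48,54,0,0,0,85],
  [125,65,72,0,0,0,85],
  [157,82,85,0,0,0,85],
])

```text
time_s: 2.57
position: [0.4676, 0.1459, 0.1649]
tool_rot: [-3.141, 0.0, 1.947]
force: [0.5, -0.6, 0.2]
finger_gap: 0.995
finger_force: 0.0
```

```bash
python3 go.py .467 .157 .12 1.95; python3 - <<'E'
from h import *
ims=[read_camera(n) for n in("top","side")]
A=cv2.resize(ims[0][130:250,130:290],(480,360),interpolation=3);B=cv2.resize(ims[1][70:190,170:330],(480,360),interpolation=3)
B=B[:, :320];A=A;cv2.imwrite("pics/e.png",np.hstack([A,B]))
for c in("top","side"):
  print(c,[(np.round(r["extent"],1),round(r["conf"],2)) for r in trace("large_egg_mid",c)],[(np.round(r["uv"],1),round(r["conf"],2)) for r in pinpoint("large_egg_mid",c)])
p=status.get_obs()["position"];print([proj(c,p) for c in("top","side")])
E
```

```text
[0.4676 0.1459 0.1649] [-3.1406  0.      1.9474] 2.5667 mm [10.5474  3.5783 44.9302] deg [-0.0545  0.0008 -0.1473]
top [(array([247.7, 222.4,  23.8,  26.1]), 0.86)] []
side [(array([232.1, 190.4,  15.2,  23.9]), 0.94), (array([257.9, 164.4,  19.3,  19.9]), 0.73)] [(array([230.9, 185.7]), 0.84), (array([257.9, 162.8]), 0.73)]
[array([198.596333  , 170.90304864]), array([258.15360515, 123.89918989])]
```

View pics/e.png

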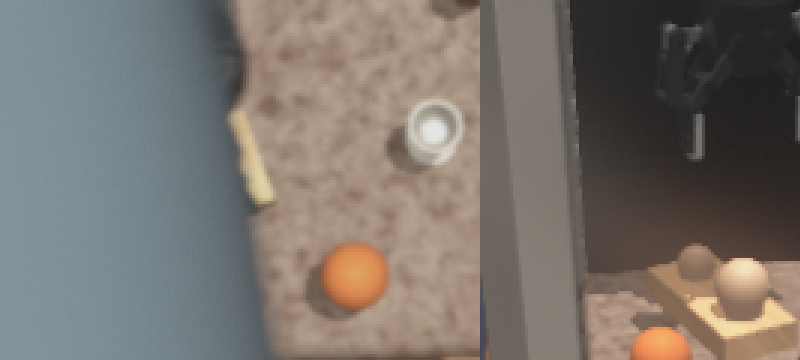

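Side view: the open fingers are above the egg (egg at side ~(257.5,163)), and the cup rim in the top view is at (274.7,173). I'll descend.

step_arm([
  [5,3,25,0,0,0,85],
  [10,5,50,0,0,0,85],
  [10,5,80,0,0,0,85],
  [10,5,110,0,0,0,85],
  [10,5,134,0,0,0,85],
])

```text
time_s: 3.28
position: [0.4696, 0.1538, 0.0314]
tool_rot: [3.141, 0.0, 1.945]
force: [-1.2, -0.8, 0.3]
finger_gap: 0.997
finger_force: 0.0
```

```bash
python3 go.py .468 .157 .03 1.95; python3 - <<'E'
from h import *
im=read_camera("side")
print([(np.round(r["extent"],1),round(r["conf"],2)) for r in trace("large_egg_mid","side")])
cv2.imwrite("pics/f.png",cv2.resize(im[100:200,200:320],(720,600),interpolation=3))
E
```

```text
[0.4696 0.1538 0.0314] [3.141  0.0005 1.9447] 3.2833 mm [ 3.6098 -0.3556  1.413 ] deg [ 0.0365  0.027  -0.3058]
[(array([230.9, 192.8,  17.7,  24.9]), 0.89)]
```

View pics/f.png

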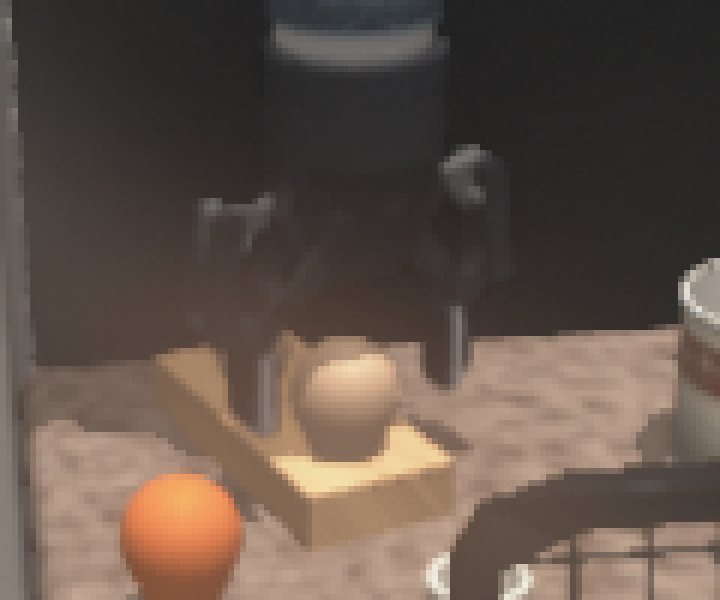

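The egg stands between the open fingers, roughly centred (crop egg x≈350, fingers 265/455). I'll shift 3.5 mm and close gently.

step_arm([
  [3.5,0,1,0,0,0,70],
  [3.5,0,1,0,0,0,60],
  [3.5,0,1,0,0,0,55],
  [3.5,0,1,0,0,0,50],
  [3.5,0,1,0,0,0,46],
], squeeze=30)

```text
time_s: 3.8
position: [0.4665, 0.1577, 0.0326]
tool_rot: [-3.139, 0.001, 1.947]
force: [-6.9, -3.1, 8.4]
finger_gap: 0.542
finger_force: 27.3
```

step_arm([
  [0,0,0,0,0,0,40],
  [0,0,0,0,0,0,40],
  [0,0,0,0,0,0,40],
  [0,0,0,0,0,0,40],
  [0,0,0,0,0,0,40],
])

```text
time_s: 4.22
position: [0.4665, 0.1577, 0.0326]
tool_rot: [-3.139, 0.001, 1.947]
force: [-6.0, -3.9, 8.9]
finger_gap: 0.54
finger_force: 29.3
```

step_arm([
  [0,0,-4,0,0,0,40],
  [0,0,-8,0,0,0,40],
  [0,0,-14,0,0,0,40],
  [0,0,-22,0,0,0,40],
  [0,0,-30,0,0,0,40],
])

```text
time_s: 4.63
position: [0.4688, 0.1588, 0.0625]
tool_rot: [3.14, 0.0, 1.947]
force: [0.1, 0.1, -1.0]
finger_gap: 0.539
finger_force: 30.9
```

step_arm([
  [0,0,-15,0,0,0,40],
  [0,0,-30,0,0,0,40],
  [0,0,-45,0,0,0,40],
  [0,0,-60,0,0,0,40],
  [0,0,-70,0,0,0,40],
])

```text
time_s: 5.05
position: [0.4692, 0.1589, 0.1337]
tool_rot: [3.139, 0.001, 1.948]
force: [0.2, -0.2, 0.1]
finger_gap: 0.544
finger_force: 31.0
```

```bash
python3 go.py .49 -.003 .12 1.95; python3 - <<'E'
from h import *
im=read_camera("side")
print([(np.round(r["extent"],1),round(r["conf"],2)) for r in trace("large_egg_mid","side")],[(np.round(r["uv"],1),round(r["conf"],2)) for r in pinpoint("large_egg_mid","side")])
p=status.get_obs()["position"];print(proj("side",p),proj("side",p+[0,0,.019]),proj("side",p+[0,0,.023]))
cv2.imwrite("pics/g.png",cv2.resize(im[70:190,190:334],(720,600),interpolation=3))
E
```

```text
[0.4692 0.1589 0.1337] [3.1385 0.0006 1.9475] 5.05 mm [-158.1687  -40.3032   13.6561] deg [ 0.1751  0.0336 -0.1416]
[(array([262.1, 129.9,  20.3,  28.7]), 0.83), (array([229.3, 190.7,  18.5,  29. ]), 0.72)] [(array([259.7, 125. ]), 0.89), (array([229., 189.]), 0.75)]
[257.22201064 135.15292371] [257.26856539 127.85020548] [257.27848322 126.29446412]
```

View pics/g.png

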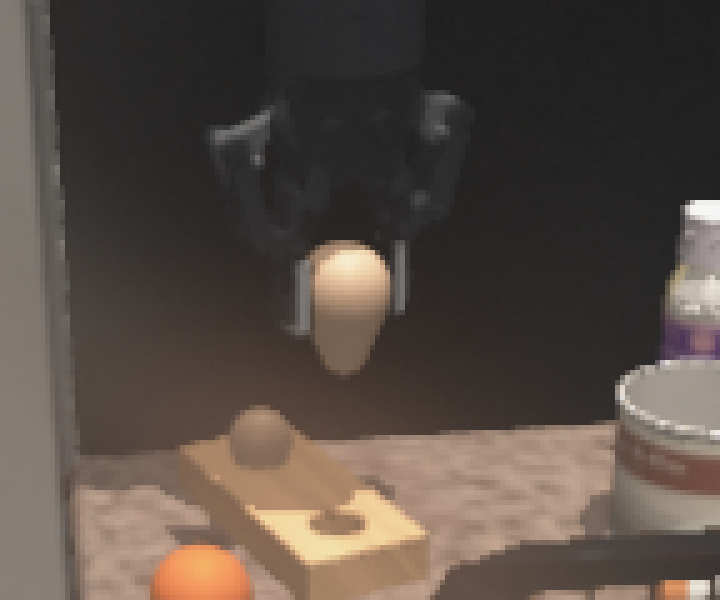

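The egg is held upright, pointed end down, with its axis at crop x≈347. The small egg is still in the stand. I'll carry it over the cup.

step_arm([
  [-15,-4,0,0,0,0,40],
  [-35,-9,0,0,0,0,40],
  [-58,-15,0,0,0,0,40],
  [-80,-20,0,0,0,0,40],
  [-100,-25,0,0,0,0,40],
])

```text
time_s: 5.62
position: [0.4809, 0.0553, 0.1302]
tool_rot: [-3.14, -0.001, 1.947]
force: [0.3, 0.1, -0.2]
finger_gap: 0.537
finger_force: 31.0
```

step_arm([
  [-20,-5,0,0,0,0,40],
  [-38,-10,0,0,0,0,40],
  [-52,-14,4,0,0,0,40],
  [-58,-15,10,0,0,0,40],
  [-58,-15,14,0,0,0,40],
])

```text
time_s: 6.03
position: [0.4885, -0.0039, 0.1159]
tool_rot: [-3.14, -0.001, 1.945]
force: [-0.2, 0.6, -0.9]
finger_gap: 0.546
finger_force: 31.0
```

```bash
cat > m.py <<'E'
from h import *
np.set_printoptions(precision=4,suppress=True)
import sys
t=[read_camera("top"),read_camera("side")]
for c in("side","top"):
  for n in("large_egg_mid","large_cup_mouth"):
    print(c,n,[(np.round(r["extent"],1),round(r["conf"],2)) for r in trace(n,c)],[(np.round(r["uv"],1),round(r["conf"],2)) for r in pinpoint(n,c)])
p=status.get_obs()["position"];print(p,status.get_obs()["force"])
for c in("side","top"): print(c,"mid",proj(c,p+[0,0,.0205]),"foot",proj(c,p-[0,0,.0235]),"cup",proj(c,(.49,-.003,.052)))
A=cv2.resize(t[0][120:220,230:310],(400,500),interpolation=3);B=cv2.resize(t[1][120:240,240:320],(400,600),interpolation=3)
cv2.imwrite(sys.argv[1],np.hstack([np.vstack([A,np.zeros((100,400,3),np.uint8)]),B]))
E
python3 m.py pics/i.png
```

```text
side large_egg_mid [(array([282.9, 163.3,  16.9,  32.2]), 0.7), (array([229.3, 190.9,  20.7,  30.4]), 0.57)] [(array([279.9, 157.5]), 0.96), (array([233.1, 184.6]), 0.72)]
side large_cup_mouth [] [(array([281., 195.]), 0.44)]
top large_egg_mid [] []
top large_cup_mouth [] []
[ 0.4891 -0.0027  0.1175] [ 0.3508 -0.6031 -0.7798]
side mid [279.1339 159.527 ] foot [278.4458 178.0872] cup [278.2384 194.9816]
top mid [276.8746 162.0595] foot [275.5246 167.331 ] cup [274.4965 171.481 ]
```

View pics/i.png

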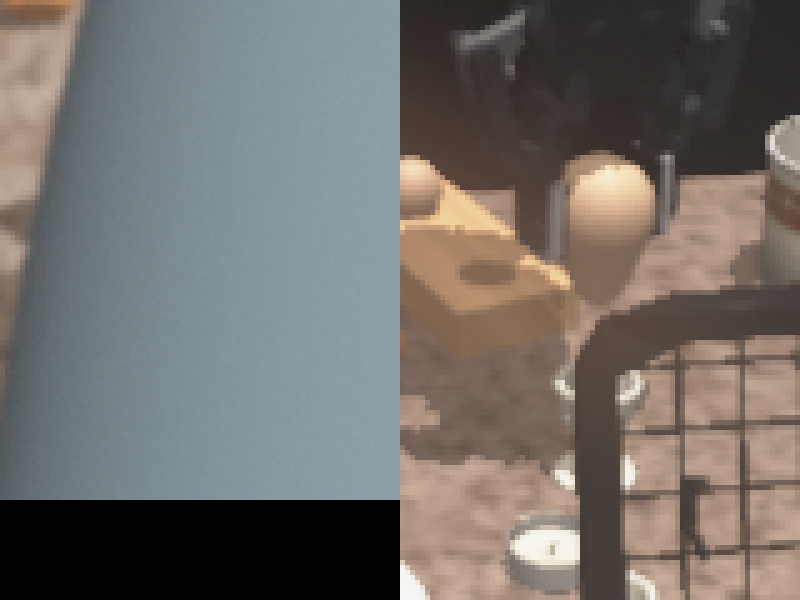

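Side crop: egg axis col ≈282.3 at the widest level and ≈280.6 at the foot, cup rim centre ≈279.9. So the egg sits a few mm too far in +x, possibly with a slight lean. I'll fit a silhouette to get numbers.

```bash
cat > fit.py <<'E'
from h import *
from scipy.optimize import minimize
from scipy.spatial.transform import Rotation as Ro
a,p=np.meshgrid(np.linspace(-np.pi/2,np.pi/2,41),np.linspace(0,2*np.pi,40))
E=np.c_[(24*np.cos(a)*np.cos(p)).ravel(),(24*np.cos(a)*np.sin(p)).ravel(),np.where(a>0,24*np.sin(a),44*np.sin(a)).ravel()]/1e3
K,R,t=P("side")
im=read_camera("side");s=status.get_obs()["position"]
m=[r for r in trace("large_egg_mid","side") if r["extent"][0]>250][0]["mask"].astype(np.uint8)
def hull(v):
    X=E@Ro.from_euler('xy',[0,v[2]]).as_matrix().T+s+[v[0],0,.0205+v[1]]
    q=(R@X.T).T+t;q=(K@q.T).T;return cv2.convexHull(((q[:,:2]/q[:,2:]-[200,80])*8).astype(np.float32).reshape(-1,1,2))
M=cv2.resize(m,None,fx=8,fy=8,interpolation=0)[640:1120,1600:2400]
def cost(v):
    o=np.zeros(M.shape,np.uint8);cv2.fillConvexPoly(o,hull(v).astype(np.int32),1);return (o!=M).sum()/(M.sum())
r=min((minimize(cost,[x,z,0],method="Nelder-Mead",options=dict(initial_simplex=np.array([[x,z,0],[x+.005,z,0],[x,z+.005,0],[x,z,.1]]))) for x in(0,.005) for z in(-.004,.003)),key=lambda r:r.fun)
print("dx,dz mm, tilt deg about y",r.x*[1e3,1e3,57.3],"err",r.fun)
E
python3 fit.py; python3 - <<'E'
from h import *
# cup rim centre x from side col 279.9 at y=-.003 z=.052
print((279.9-278.24)/(proj("side",(.491,-.003,.052))-proj("side",(.49,-.003,.052)))[0],"mm; foot",(278.7-proj("side",(.49,-.003,0))[0])/.42, proj("side",(.49,-.003,.052+.01))-proj("side",(.49,-.003,.052)))
E
```

```text
dx,dz mm, tilt deg about y [ 0. -4.  0.] err nan
3.751041199048757 mm; foot 2.8728362842042 [ 0.14838673 -3.93694058]fit.py:14: RuntimeWarning: invalid value encountered in divide
  o=np.zeros(M.shape,np.uint8);cv2.fillConvexPoly(o,hull(v).astype(np.int32),1);return (o!=M).sum()/(M.sum())
```

```bash
sed -i 's/640:1120/640:1600/' fit.py; python3 fit.py; python3 fit.py
```

```text
dx,dz mm, tilt deg about y [ 4.01829099 -1.95319324 -4.22638073] err 0.2934272300469484
dx,dz mm, tilt deg about y [ 3.91688565 -3.86071294 -7.97412885] err 0.3500615763546798
```

The mask fit is poor, but egg and cup agree within about 1–2 mm in x, and the cup self-centres. I'll shift about −1 mm in x, go down to just above contact and watch the force.

step_arm([
  [0,-1,10,0,0,0,40],
  [0,-1,22,0,0,0,40],
  [0,-1,34,0,0,0,40],
  [0,-1,44,0,0,0,40],
  [0,-1,48,0,0,0,40],
])

```text
time_s: 7.25
position: [0.487, -0.0033, 0.068]
tool_rot: [-3.14, -0.001, 1.947]
force: [-0.4, 0.1, -1.5]
finger_gap: 0.542
finger_force: 30.9
```

```bash
python3 m.py pics/j.png
```

```text
side large_egg_mid [(array([231.2, 190.9,  22.5,  30.1]), 0.63), (array([281.6, 180.1,  20.6,  24.8]), 0.46)] [(array([276.3, 178.4]), 0.77), (array([233.5, 189.1]), 0.75)]
side large_cup_mouth [(array([281.8, 205.9,  16.2,  23.1]), 0.55)] [(array([279. , 191.7]), 0.46)]
top large_egg_mid [] []
top large_cup_mouth [] []
[ 0.4884 -0.0035  0.0697] [ 0.0913 -0.2638 -0.4998]
side mid [278.1433 179.8392] foot [277.4982 197.3992] cup [278.2384 194.9816]
top mid [275.8201 168.0958] foot [274.5914 172.8008] cup [274.4965 171.481 ]
```

View pics/j.png

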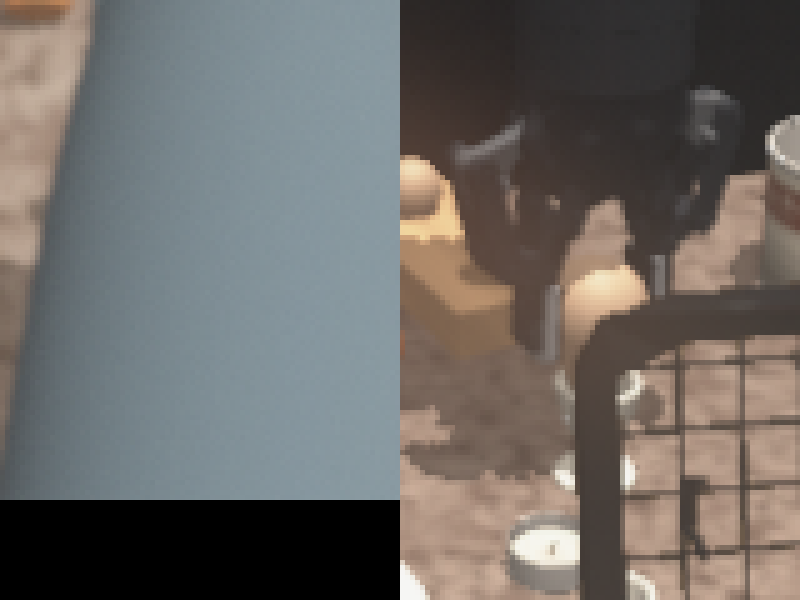

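The egg's foot is entering the cup mouth: egg centre col ≈281.1, rim ≈279.8, so about 1.5 mm left in x. I'll correct that and lower slowly.

step_arm([
  [0,-1.5,2,0,0,0,40],
  [0,-1.5,4,0,0,0,40],
  [0,-1.5,6,0,0,0,40],
  [0,-1.5,8,0,0,0,40],
  [0,-1.5,9,0,0,0,40],
])

```text
time_s: 8.17
position: [0.4867, -0.0039, 0.06]
tool_rot: [3.141, 0.0, 1.947]
force: [0.5, -0.2, 0.9]
finger_gap: 0.544
finger_force: 31.0
```

step_arm([
  [0,0,0.5,0,0,0,40],
  [0,0,1,0,0,0,40],
  [0,0,1.5,0,0,0,40],
  [0,0,2,0,0,0,40],
  [0,0,2,0,0,0,40],
])

```text
time_s: 8.58
position: [0.4867, -0.004, 0.0583]
tool_rot: [3.142, 0.0, 1.947]
force: [1.1, 0.5, 0.1]
finger_gap: 0.543
finger_force: 31.0
```

step_arm([
  [0,0,0.5,0,0,0,40],
  [0,0,1,0,0,0,40],
  [0,0,1.5,0,0,0,40],
  [0,0,2,0,0,0,40],
  [0,0,2,0,0,0,40],
])

```text
time_s: 9.0
position: [0.4868, -0.004, 0.0563]
tool_rot: [3.141, 0.0, 1.947]
force: [0.8, -0.2, 1.0]
finger_gap: 0.542
finger_force: 31.0
```

step_arm([
  [0,0,0.5,0,0,0,40],
  [0,0,1,0,0,0,40],
  [0,0,1.5,0,0,0,40],
  [0,0,2,0,0,0,40],
  [0,0,2,0,0,0,40],
])

```text
time_s: 9.42
position: [0.4883, -0.0039, 0.0554]
tool_rot: [3.138, 0.001, 1.948]
force: [1.5, 0.5, 7.3]
finger_gap: 0.546
finger_force: 31.5
```

Contact is 7 N at the expected height (TCP z≈0.055). I'll relieve the sideways offset and open.

step_arm([
  [0,1,-0.3,0,0,0,40],
  [0,1,-0.3,0,0,0,40],
  [0,1,-0.3,0,0,0,50],
  [0,1,-0.3,0,0,0,54],
  [0,1,-0.3,0,0,0,58],
], squeeze=20)

```text
time_s: 9.83
position: [0.4867, -0.0036, 0.0541]
tool_rot: [-3.14, -0.001, 1.947]
force: [-0.4, 0.0, -0.1]
finger_gap: 0.679
finger_force: 0.0
```

step_arm([
  [0,0,0,0,0,0,66],
  [0,0,0,0,0,0,75],
  [0,0,0,0,0,0,85],
  [0,0,0,0,0,0,85],
  [0,0,0,0,0,0,85],
])

```text
time_s: 10.25
position: [0.4875, -0.0036, 0.0545]
tool_rot: [-3.141, 0.0, 1.947]
force: [0.1, -0.2, -0.1]
finger_gap: 1.001
finger_force: 0.0
```

```bash
python3 m.py pics/k.png
```

```text
side large_egg_mid [(array([233.1, 189.3,  20.1,  28.5]), 0.63), (array([278.7, 184.2,  20.6,  24.9]), 0.56)] [(array([229.9, 188.6]), 0.62), (array([278. , 184.9]), 0.53)]
side large_cup_mouth [(array([279.8, 206.1,  13.4,  22. ]), 0.59)] []
top large_egg_mid [(array([159.3, 200.8,  15.3,  15.5]), 0.3)] []
top large_cup_mouth [] []
[ 0.4876 -0.0036  0.0546] [0.6076 0.1624 0.0586]
side mid [277.5513 186.0336] foot [276.9263 203.293 ] cup [278.2384 194.9816]
top mid [275.4552 170.1641] foot [274.2637 174.695 ] cup [274.4965 171.481 ]
```

View pics/k.png

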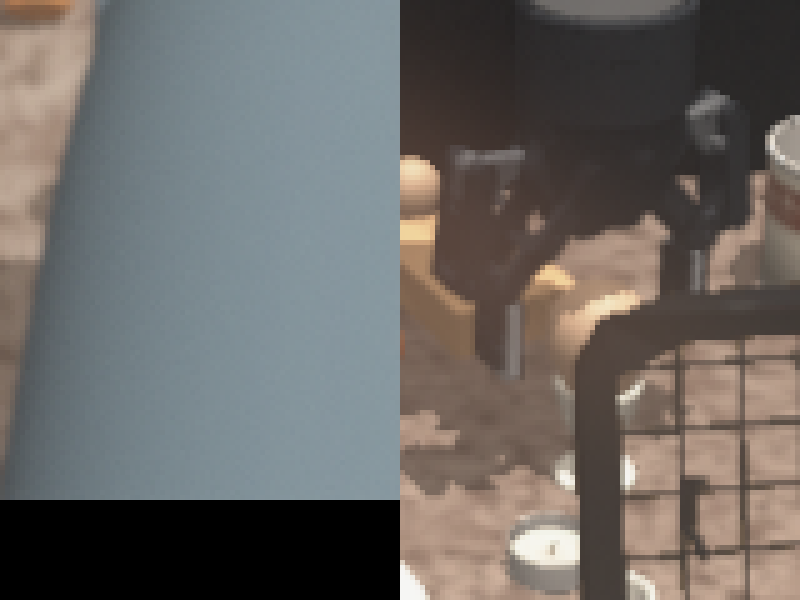

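The egg sits in the cup: centre col ≈279.7, rim ≈280, and the fingers are clear of it. I'll retreat straight up, then aside for a numeric check from the top camera.

step_arm([
  [0,0,-8,0,0,0,85],
  [0,0,-25,0,0,0,85],
  [0,0,-60,0,0,0,85],
  [0,0,-100,0,0,0,85],
  [0,0,-140,0,0,0,85],
])

```text
time_s: 11.17
position: [0.4865, -0.0034, 0.1962]
tool_rot: [-3.14, -0.001, 1.947]
force: [2.2, -0.3, 0.1]
finger_gap: 0.996
finger_force: 0.0
```

step_arm([
  [-35,-10,-20,0,0,0,85],
  [-70,-25,-40,0,0,0,85],
  [-100,-45,-60,0,0,0,85],
  [-130,-65,-80,0,0,0,85],
  [-160,-85,-90,0,0,0,85],
])

```text
time_s: 11.58
position: [0.4676, -0.1855, 0.288]
tool_rot: [3.139, 0.003, 1.948]
force: [0.8, 0.1, -0.3]
finger_gap: 0.995
finger_force: 0.0
```

step_arm([
  [-35,-15,0,0,0,0,85],
  [-70,-30,0,0,0,0,85],
  [-105,-45,0,0,0,0,85],
  [-105,-45,0,0,0,0,85],
  [-105,-45,0,0,0,0,85],
])

```text
time_s: 12.0
position: [0.4636, -0.2995, 0.2846]
tool_rot: [3.142, -0.0, 1.944]
force: [0.2, 0.5, 0.0]
finger_gap: 0.994
finger_force: 0.0
```

```bash
python3 m.py pics/l.png; python3 - <<'E'
from h import *
for c in("top","side"): print(c,"expected seated mid",proj(c,(.4915,-.003,.075)),[(n,[(np.round(r["extent"],1),round(r["conf"],2)) for r in trace(n,c)]) for n in("small_egg_mid","small_cup_mouth")])
# brown blob near the cup in top and side: upright egg -> near-circle from above
for c,(u,v) in(("top",(276,170)),("side",(279,185))):
    im=read_camera(c)[v-20:v+20,u-20:u+20];h=cv2.cvtColor(im,cv2.COLOR_BGR2HSV)
    k=cv2.inRange(h,(5,50,140),(20,160,255));n,l,st,ce=cv2.connectedComponentsWithStats(k);i=1+st[1:,4].argmax();print(c,st[i],ce[i]+[u-20,v-20], cv2.minAreaRect(np.argwhere(l==i).astype(np.float32)))
E
```

```text
side large_egg_mid [(array([229.9, 191.6,  19.8,  31.8]), 0.63), (array([280.4, 184.7,  17.7,  25.4]), 0.62)] [(array([230.1, 188. ]), 0.91), (array([282. , 234.8]), 0.67), (array([278.3, 182. ]), 0.52)]
side large_cup_mouth [(array([279.4, 205.8,  13.6,  20.5]), 0.42)] [(array([280.8, 194.6]), 0.68)]
top large_egg_mid [(array([249.9, 222.7,  21. ,  27.7]), 0.97), (array([275.9, 168.6,  22.5,  23.3]), 0.86)] [(array([275.7, 167.7]), 0.93), (array([251. , 219.6]), 0.74)]
top large_cup_mouth [(array([272.1, 181.9,  10.5,   5.4]), 0.55)] [(array([276.3, 171.2]), 0.56)]
[ 0.4643 -0.2972  0.2848] [0.6288 0.258  1.4116]
side mid [315.7381 135.46  ] foot [312.9456 168.2529] cup [278.2384 194.9816]
top mid [477.7169 147.0298] foot [463.3519 154.5262] cup [274.4965 171.481 ]
top expected seated mid [275.10034537 168.32054601] [('small_egg_mid', [(array([160.6, 201.7,  13.1,  17. ]), 0.58)]), ('small_cup_mouth', [(array([338.2, 184.4,  17.2,  12.1]), 0.68), (array([276.2, 167.8,  21.2,  22.4]), 0.16)])]
side expected seated mid [279.25481164 185.80817933] [('small_egg_mid', [(array([277.4, 183.4,  16.8,  18.7]), 0.53)]), ('small_cup_mouth', [(array([288.6, 245.7,   5.9,  24.2]), 0.66)])]
top [   0    0   40   40 1289] [277.87354538 166.84251358] ((19.5, 19.5), (39.0, 39.0), 90.0)
side [   0    0   40   40 1000] [273.756 179.619] ((19.5, 19.5), (39.0, 39.0), 90.0)
```

The egg is within 1 px of its expected seated position, round from above (so upright). The small egg and both cups haven't moved. Handing in.

```bash
python3 -c "
from rig import *
print(close_job())"
```

```text
the job is handed in; nothing more can be done
None
```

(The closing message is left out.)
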